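# Stamp the green soap bar and hold the press down

## Task

Stamp the green soap bar: lift it off the curing board, seat it gently, flat and square, in the pocket of the stamp press (no dropping) and let go of it, then swing the lever with the black T-handle all the way down onto its stop, so that the sprung brass stamp bears on the bar. Keep the lever held fully down against its springs and finish like that, still pressing the lever down; leave the other two bars, the amber bottle and the steel bowl where they are.

Things in the scene. Friction and masses are not known exactly. Their poses are not given: they have to be found in the camera images.
- green_bar: green soap bar, a solid block 76 long (its x) x 50 wide (its y) x 26 mm high, about 105 g, the same either way round; lies flat on the curing board; origin at the centre of its underside, z up
- press: grey bench stamp press, fixed. Base 290 x 130 x 15 mm, on it a white nest block 112 x 86 mm, top 37 mm above the table, with a blue-floored pocket. Origin on the table under the pocket's centre; z up, x towards the hinge (pin 130 mm along +x between cheeks 110 mm high), y along the hinge pin; the handle comes down on the -x side. A stop post, 82 mm high, stands at x = -80, y = 0 mm
- pocket (a point): centre of the pocket's floor, 27 mm above the table, axes as the press. Pocket 80 mm along the press's x, 54 along its y, 10 deep: the bar, its length along the press's x, has 2 mm to spare on each side and stands 16 mm above the nest. The two long walls have open thumb notches, 36 mm wide, at mid-length
- hinge (a point): middle of the lever's hinge pin, 90 mm above the table, axes as the press; the lever turns about the press's y axis here
- lever_angle (a joint): lever angle, rad: 0 = fully open (30 degrees past upright, kept there by a return spring), growing as it swings over the pocket and down to the press's -x side; 2.094 = fully down on its stop, lever level. Let go, it springs open. Over the last 0.06 rad the stamp's cushion springs compress too; keeping it fully down takes about 15 to 17 N straight down at the handle
- lever: the aluminium lever with its T-handle and stamp; origin on the hinge pin (same point as hinge); the lever runs from there to the handle
- handle (a point): middle of the black T-handle across the lever's end: a round bar 28 mm diameter, 50 mm long along the press's y, with flat ends; 245 mm from the hinge pin. Open: 253 mm along the press's +x, 302 mm above the table; fully down: 115 mm along its -x, 90 mm up. Fingers closing along the press's y can pinch its two ends from above at all lever angles, the handle turning between them
- stamp: brass stamp plate 52 x 34 x 5 mm under the lever, on a spring-cushioned holder (12 mm spring travel). With the lever open it faces up and towards the press's -x; with the lever fully down it lies flat on the seated bar, pressing with about 22 N. Origin at the centre of its face
- rack: wooden slatted curing board fixed to the table, 310 (x) x 100 (y) x 20 mm high, the three bars lie on it in a row along its x with about 18 mm between their ends; origin at the centre of its underside
- oat_bar: oat-coloured (light tan) soap bar of the same size on the curing board; not to be moved; origin at the centre of its underside
- pink_bar: pink soap bar of the same size on the curing board; not to be moved; origin at the centre of its underside
- bottle: amber bottle with black cap, 46 mm diameter, 105 mm high, standing on the table; not to be moved; origin at the centre of its underside
- bowl: small steel bowl, 90 mm diameter at the rim, 36 mm high, on the table; not to be moved; origin at the centre of its underside
Things that resemble listed ones, but are neither listed nor needed, are in the scene too. Leave any blue or purple look-alike of the green_bar alone.

How it is judged (in metres and radians):
On the way:
1. the green bar is seated flat and square in the pocket and let go, the lever not yet swung down (horizontal distance between green_bar and pocket below 0.005 m and z of green_bar in the frame of pocket between -0.003 and 0.0025 m and angle between green_bar's own z axis and vertical below 0.06 rad and angle between the x axis of green_bar and the x axis of press, either way round below 0.12 rad and contact force between the fingers and green_bar below 0.1 N and value of joint lever_angle below 0.8 rad), for 0.2 s.
At the end, for the whole second after the job is handed in: green bar flat on the pocket floor (centre within 5 mm, height 2.5 mm, tilt 0.06, in line within 0.12 rad), fingers off it; lever still and within 0.03 rad of its stop (above 2.064); stamp on the bar with 12 to 40 N; fingers still bearing on the lever or handle with over 5 N (horizontal distance between green_bar and pocket below 0.005 m and z of green_bar in the frame of pocket between -0.003 and 0.0025 m and angle between green_bar's own z axis and vertical below 0.06 rad and angle between the x axis of green_bar and the x axis of press, either way round below 0.12 rad and value of joint lever_angle above 2.064 rad and contact force between stamp and green_bar between 12 and 40 N and contact force between the fingers and lever above 5 N and velocity of joint lever_angle below 0.05 rad/s and contact force between the fingers and green_bar below 0.1 N); the arm keeps its last pose, push and grip.
It fails at once if the oat bar is moved by more than 20 mm (distance of oat_bar from where it was at the start of the episode above 0.02 m).
It fails at once if the pink bar is moved by more than 20 mm (distance of pink_bar from where it was at the start of the episode above 0.02 m).
It fails at once if the amber bottle is moved by more than 20 mm (distance of bottle from where it was at the start of the episode above 0.02 m).
It fails at once if the steel bowl is moved by more than 20 mm (distance of bowl from where it was at the start of the episode above 0.02 m).
It fails at once if the green bar is dropped (it falls free faster than 0.5 m/s, a drop of about 13 mm) (contact force between the fingers and green_bar below 0.1 N and linear speed of green_bar above 0.5 m/s).
It also fails if it takes over 64 s, if anything falls off the work surface, if the arm or the gripper's body presses on something with over 40 N, if the wrist force passes 120 N, or if a joint passes its speed limit or range.

## Robot

A 6-joint arm with a two-finger parallel gripper is mounted at the origin on the work surface. World frame = base frame: x ahead of the robot, y to its left, z up, the work surface at z = 0. Lengths are in mm, angles in rad, forces in N, time in s.
With the tool pointing down it reaches from about 350 to 950 mm from the base axis. Payload 17.4 kg.
Tool frame: the origin (TCP) lies on the centre line of the jaws, within the pads' length; the fingertips stand 22 mm ahead of it and the grasp point (between the pads) lies 3 mm ahead of it (bot.nose_length is the distance from the TCP to the fingertips, in mm); z points along the fingers, y is the line along which they close (so a half turn about z gives the same grasp; the last joint's range is limited). The gripper opens to 93 mm and grips with 3 to 60 N. Pads are 15 mm wide; open, the fingers measure 128 mm over their backs; the gripper's body (75 mm by 188 mm) begins 65 mm behind the grasp point.
Start: joints at [-1.165, 0.116, 1.442, -0, 1.584, -0.038], TCP at [289.82, -609.62, 214.246] pointing down, gripper open.
Joint ranges: [-2.83, 2.83], [-0.83, 2.19], [0.07, 2.5], [-1.14, 4.28], [0.01, 3], [-2.97, 2.97]. Speed limits (rad/s): [1.89, 1.89, 2.22, 3.14, 3.14, 3.14].

## Interface

Orientations are given as a rotation vector (axis times angle).
In Python, from bench import bot gives the robot as it stands. The module is installed in compiled form; this text tells all that it offers.
- The arm moves only by the tool move_arm, never from a script. Its argument "steps" is a list of rows, each a list of 2 entries, a list of its own where there are three numbers: the shift along the world's x, y, z each as a share of 20 cm, from -1 to 1, then the turn, a rotation vector about the world's x, y, z each as a share of 45 degrees, from -1 to 1. A call has 1 to 12 rows; each row is the pose to reach, as a shift and turn from the pose commanded when the call began; what a row does not reach only later rows make up. A row lasts 1/12 s, in which the tool goes at most 41.7 mm and 7.16 degrees, less where a joint would pass 70% of its speed; a pose out of reach is approached as far as the arm can. A call with a number of a shift or a turn outside -1 to 1 is refused whole. A call with a gripper value outside its range is refused whole. "grip" is the opening, from 0 (shut) to 1 (fully open), set as the call begins (left out, the last holds). The fingers move at their own pace and stop on an object; "squeeze" is the grip in N (left out, the last holds). Time passes only in rows, so rows that repeat a pose let the fingers close. It gives the time, the measured TCP pose, the force, the opening and the grip force at its end, in the units of the state.
- bot.read_state(): the state, without advancing time (a new reading comes with each control period).
- bot.read_camera(name): name is "scene" or "top" or "wrist"; returns a dict with "image" (400x640x3 uint8, red, green, blue), "range_z" (400x640 float32, mm along the optical axis (not along the pixel's ray), 0 where there is no reading), "K" (3x3 intrinsics, pixels), "rvec" (rotation vector, rad) and "tvec" (3), from world to camera coordinates, as OpenCV has them. Camera axes: x right, y down, z forward; pixel columns grow to the right and rows downward; lengths in mm; the calibration is good to about 2 mm. A picture is of the moment at which its call begins.
- bot.sign_off(): hands the job in; it is judged then, once.
Trained networks look in a picture, given as the dict that the camera call returned (one of the last four; its "shot" number tells which), for a name from the list of things; names that differ only in an ending like _2 or _b are one class to them, and where a whole thing is asked for, a point or a joint stands for the part that bears it (a point fixed in the world has none). Each returns a list of dicts, best first, with "conf" (0 to 1); they miss things now and then, are a little off and sometimes report something else, mostly with a low value. They report only what shows in the picture. A call takes as long as a camera call. They do not tell look-alikes from the thing itself.
- bot.search_frame(thing, picture): "location" ([x, y, z] in mm, in world coordinates, good to about 4 mm: the middle of the surface that is visible of it).
The state is a dict: "time_s": time; "q": joint angles; "qvel": joint speeds; "joint_torque": joint torques, N m; "eef_pos": TCP position; "ee_rot": TCP orientation; "ft_force": force on the tool from outside, world axes, zero at the start; "torque": the same for the moment, N m; "opening": finger opening in mm; "grasp_force": force on a finger pad.
Only numpy, scipy, OpenCV 4.12 (cv2) and the standard library are available. Lean on these libraries where they do the work, as an engineer would, in place of code of your own. Each camera call takes 0.05 s, during which the arm holds its last target. There are 200 camera calls.

## Working session

There is one attempt and no reset: what is moved stays moved. The work goes in short steps, Python scripts to look and compute and a tool call to move; the robot and the scene stay as the last step left them, time stands still between calls to the robot, and variables do not carry over. Pictures are saved under pics/ and viewed, at most 10 in all, crops included, and the job is handed in when it is done.

Besides the shell and the picture viewer there is one more tool, called after "Call:" as name(argument=value, ...), one argument or row to a line, values as JSON. move_arm: Moves the arm, as the interface text tells. Shift numbers are shares of 20 cm and turn numbers shares of 45 degrees, none past 1 either way. Its arguments: {"type":"object","properties":{"steps":{"type":"array"},"grip":{"type":"number"},"squeeze":{"type":"number"}},"required":["steps"]}

```bash
mkdir -p pics
cat > h.py <<'E'
import numpy as np, cv2
from bench import bot
def snap(cam,name=None):
    p=bot.read_camera(cam)
    if name: cv2.imwrite(f'pics/{name}.png',p['image'][:,:,::-1])
    return p
def cloud(p):
    K=p['K'];R=cv2.Rodrigues(np.array(p['rvec'],float))[0];t=np.array(p['tvec'],float).ravel()
    z=p['range_z'].astype(float);v,u=np.mgrid[:z.shape[0],:z.shape[1]]
    c=np.stack([(u-K[0,2])/K[0,0]*z,(v-K[1,2])/K[1,1]*z,z],-1)
    w=(c-t)@R
    w[z==0]=np.nan
    return w
def proj(p,X):
    return cv2.projectPoints(np.array(X,float).reshape(-1,3),np.array(p['rvec'],float),np.array(p['tvec'],float),p['K'],None)[0].reshape(-1,2)
E
python3 - <<'E'
from h import *
ps={c:snap(c,c+'0') for c in('top','scene')}
for c,p in ps.items():
    for n in ['green_bar','press','lever','handle','rack','oat_bar','pink_bar','bottle','bowl','stamp','pocket']:
        try:r=bot.search_frame(n,p)
        except Exception as e: print(n,e);continue
        for d in r[:3]: print(c,n,round(d['conf'],2),np.round(d['location'],0),np.round(proj(p,d['location'])[0]))
s=bot.read_state();print(s['time_s'],s['ee_rot'],s['opening'],bot.nose_length)
a=np.hstack([ps['top']['image']])[:,:,::-1]
E
```

```text
top green_bar 0.72 [389. 330.  42.] [257. 242.]
top green_bar 0.6 [347. 189.  25.] [299. 255.]
top green_bar 0.59 [414. 457.  28.] [220. 235.]
top press 0.67 [537. -97.  26.] [384. 199.]
top lever 0.72 [ 583. -220.  239.] [435. 172.]
top handle 0.57 [ 587. -221.  238.] [436. 171.]
top handle 0.46 [394. 330.  46.] [257. 241.]
top handle 0.24 [484. 338.  44.] [255. 214.]
top rack 0.92 [476. 316.  19.] [262. 217.]
top oat_bar 0.62 [579. 335.  46.] [256. 186.]
top pink_bar 0.87 [482. 332.  48.] [257. 214.]
top bottle 0.51 [658. 116.  70.] [321. 161.]
top bowl 0.59 [ 341. -178.   15.] [409. 257.]
top stamp 0.33 [ 583. -218.  237.] [435. 173.]
top pocket 0.64 [534. -95.  25.] [384. 200.]
scene green_bar 0.69 [404. 322.  46.] [374. 209.]
scene green_bar 0.56 [353. 190.  19.] [333. 214.]
scene green_bar 0.53 [424. 452.  27.] [410. 210.]
scene press 0.85 [ 574. -127.   22.] [251. 275.]
scene press 0.56 [402. 325.  46.] [375. 209.]
scene press 0.49 [ 323. -163.   20.] [232. 227.]
scene lever 0.85 [ 603. -224.  236.] [203. 229.]
scene lever 0.52 [ 595. -199.  229.] [214. 227.]
scene handle 0.96 [ 603. -219.  236.] [206. 228.]
scene rack 0.69 [538. 302.  19.] [384. 240.]
scene oat_bar 0.88 [596. 331.  46.] [401. 243.]
scene pink_bar 0.83 [496. 324.  43.] [385. 225.]
scene pink_bar 0.64 [ 572. -128.   23.] [251. 274.]
scene pink_bar 0.35 [ 590. -198.  230.] [214. 226.]
scene bottle 0.6 [684. 112.  56.] [342. 275.]
scene bowl 0.88 [ 324. -166.   22.] [231. 227.]
scene stamp 0.71 [ 590. -200.  231.] [214. 225.]
scene stamp 0.5 [495. 322.  47.] [385. 224.]
scene pocket 0.68 [ 573. -129.   25.] [251. 274.]
1.2 [-3.06455412e+00 -6.91315723e-01  1.75195368e-06] 92.8412747681951 22.0
```

View pics/top0.png

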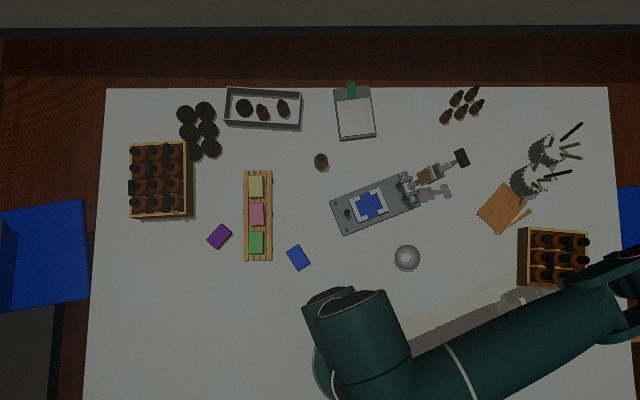

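View pics/scene0.png

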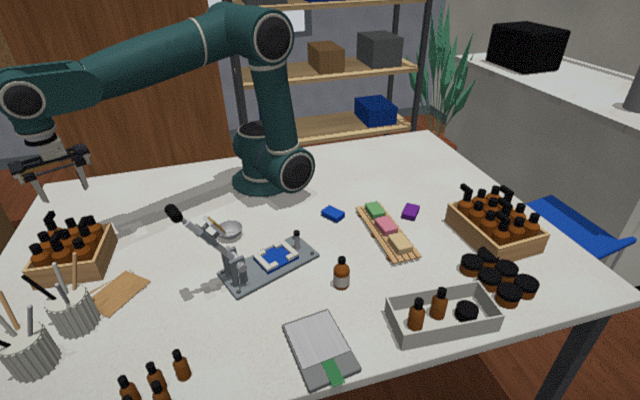

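The top view shows the green bar at about (256,242) at the near end of the rack, the pocket at (369,205) and the handle at (461,158). Blue (298,257) and purple (219,236) are look-alikes. The scene view agrees on layout. The network's press points are loose, so I'll measure by colour and depth.

```bash
cat >> h.py <<'E'
def comps(p,lo,hi,minpx=15):
    hsv=cv2.cvtColor(p['image'],cv2.COLOR_RGB2HSV)
    m=cv2.inRange(hsv,np.array(lo),np.array(hi))
    n,l,s,c=cv2.connectedComponentsWithStats(m)
    w=cloud(p)
    for i in range(1,n):
        if s[i,4]>=minpx: yield c[i],w[l==i],(l==i)
def rect(pts):
    r=cv2.minAreaRect(pts[:,:2].astype(np.float32))
    b=cv2.boxPoints(r); e=b[1]-b[0]; f=b[2]-b[1]
    L=e if np.hypot(*e)>np.hypot(*f) else f
    return np.round(r[0],1),np.round(sorted(r[1])[::-1],1),round(float(np.degrees(np.arctan2(L[1],L[0])))%180,1)
E
python3 - <<'E'
from h import *
for c in('top','scene'):
    p=snap(c)
    w=cloud(p); print(c,'depth valid',np.isfinite(w[...,0]).mean())
    for nm,lo,hi in (('green',(45,60,40),(75,255,255)),('blue',(105,120,60),(125,255,255))):
        for cc,pts,m in comps(p,lo,hi,25):
            pts=pts[np.isfinite(pts[:,0])]
            if len(pts)<15 or abs(pts[:,0].mean()-500)>250: continue
            print(c,nm,np.round(cc),len(pts),np.round(np.median(pts,0),1),np.round(np.percentile(pts[:,2],[5,95])),rect(pts))
E
```

```text
top depth valid 0.9959375
top green [255. 242.] 343 [389.3 334.7  46. ] [40. 50.] (array([389.6, 335. ]), array([74. , 49.1]), 1.6)
top blue [629. 215.] 1214 [  523.  -1129.9  -286.8] [-294. -280.] (array([  515.4, -1135.9]), array([261.9, 102. ]), 178.6)
top blue [368. 205.] 446 [516.8 -42.7  26. ] [21. 31.] (array([517.1, -43.2]), array([85.2, 78.5]), 21.8)
top blue [ 49. 254.] 7351 [ 349.4 1244.3 -284.5] [-292. -278.] (array([ 355.3, 1264.6]), array([417.4, 347.8]), 10.0)
top blue [297. 257.] 320 [340.6 195.9  25.8] [20. 30.] (array([340.2, 195.4]), array([73.7, 47.9]), 33.2)
scene depth valid 0.99231640625
scene green [375. 210.] 217 [402.2 325.5  43.2] [33. 46.] (array([394.1, 328.5]), array([76.8, 49.8]), 0.5)
scene blue [579. 227.] 2365 [ 386.  1358.5 -287.4] [-293. -283.] (array([ 487.5, 1240.3]), array([992.2, 446.9]), 134.2)
scene blue [332. 213.] 239 [352.9 187.7  23.1] [ 9. 27.] (array([345.4, 191.2]), array([73.4, 54.3]), 33.2)
scene blue [277. 257.] 387 [518.8 -42.5  25.3] [20. 28.] (array([518.9, -50.8]), array([109. ,  97.3]), 116.2)
```

Call:
move_arm(
  steps=[
    [[0.35,1,1],[0,0,1]],
    [[0.35,1,1],[0,0,1]],
    [[0.35,1,1],[0,0,1]],
    [[0.35,1,1],[0,0,1]],
    [[0.35,1,1],[0,0,1]],
    [[0.35,1,1],[0,0,1]],
    [[0.35,1,1],[0,0,1]],
    [[0.35,1,1],[0,0,1]],
  ],
)

```text
time_s: 1.97
eef_pos: [361.1, -406.1, 421.5]
ee_rot: [2.555, 1.814, 0.002]
ft_force: [0.5, -0.1, 0.9]
opening: 93.0
grasp_force: 0.0
```

Call:
move_arm(
  steps=[
    [[0.35,1,0],[0,0,0.92]],
    [[0.35,1,0],[0,0,0.92]],
    [[0.35,1,0],[0,0,0.92]],
    [[0.35,1,0],[0,0,0.92]],
    [[0.35,1,0],[0,0,0.92]],
    [[0.35,1,0],[0,0,0.92]],
    [[0.35,1,0],[0,0,0.92]],
  ],
)

```text
time_s: 2.55
eef_pos: [430.4, -207.6, 414.7]
ee_rot: [1.749, 2.608, 0.0]
ft_force: [-0.1, 0.0, -0.1]
opening: 92.9
grasp_force: 0.0
```

Call:
move_arm(
  steps=[
    [[0.2,0.7,0],[0,0,0]],
    [[0.2,0.7,0],[0,0,0]],
    [[0.2,0.7,0],[0,0,0]],
    [[0.2,0.7,0],[0,0,0]],
    [[0.2,0.7,0],[0,0,0]],
    [[0.2,0.7,0],[0,0,0]],
  ],
)

```text
time_s: 3.05
eef_pos: [470.0, -69.8, 414.1]
ee_rot: [-1.763, -2.6, 0.001]
ft_force: [-0.4, -0.4, 0.9]
opening: 92.7
grasp_force: 0.0
```

```bash
cat >> h.py <<'E'
from scipy.spatial.transform import Rotation as Ro
def st():
    s=bot.read_state();R=Ro.from_rotvec(s['ee_rot']).as_matrix()
    print('t',s['time_s'],'p',np.round(s['eef_pos'],1),'yaw(y)',round(float(np.degrees(np.arctan2(R[1,1],R[0,1]))),2),'z',np.round(R[:,2],3),'q',np.round(s['q'],2),'f',np.round(s['ft_force'],1),'op',round(s['opening'],1),'gf',round(s['grasp_force'],1))
E
python3 - <<'E'
from h import *
st()
p=snap('wrist','w1'); st()
for cc,pts,m in comps(p,(105,120,40),(125,255,255),200):
    pts=pts[np.isfinite(pts[:,0])]; print(np.round(cc),len(pts),np.round(np.median(pts,0),1),rect(pts))
np.save('w1.npy',cloud(p))
E
```

```text
t 3.05 p [470.  -69.8 414.1] yaw(y) 21.7 z [-0. -0. -1.] q [-0.2  -0.3   1.51 -0.    1.93 -0.58] f [-0.4 -0.4  0.9] op 92.7 gf 0.0
t 3.1 p [469.8 -70.5 414.1] yaw(y) 21.67 z [-0. -0. -1.] q [-0.2  -0.3   1.51 -0.    1.93 -0.58] f [ 0.1 -0.5 -0.3] op 93.1 gf 0.0
[299.   3.] 269 [341.9 167.   20.5] (array([352.5, 173.5]), array([72.9,  8.6]), 27.5)
[345. 163.] 1575 [517.4 -43.9  27.2] (array([516.9, -44. ]), array([84.6, 78.3]), 22.1)
```

View pics/w1.png

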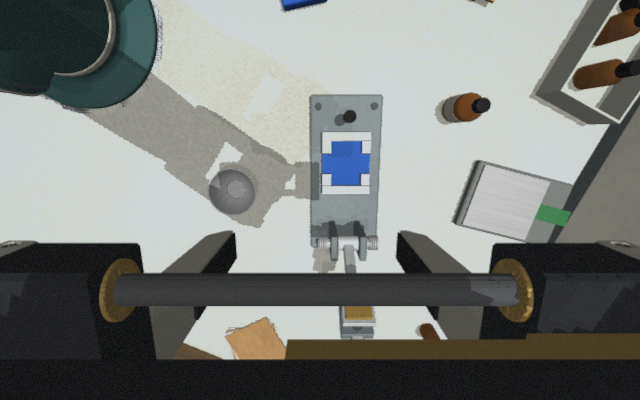

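The wrist view shows the press almost aligned with the image: pocket cross at (345,163), stop post at (349,117), hinge at (345,243). I'll refine the centre and angle from the nest and base outlines.

Run:
```python
from h import *
w=np.load('w1.npy')
im=cv2.cvtColor(cv2.imread('pics/w1.png'),cv2.COLOR_BGR2HSV)
sub=np.zeros(w.shape[:2],bool);sub[90:252,300:390]=1
for n,m in(('nest',(w[...,2]>32)&(w[...,2]<42)&(im[...,2]>180)&(im[...,1]<60)),('base',(w[...,2]>9)&(w[...,2]<21))):
    k=cv2.morphologyEx((m&sub).astype(np.uint8),cv2.MORPH_OPEN,np.ones((3,3)))
    pts=w[k>0]; print(n,len(pts),np.round(np.median(pts,0),1),rect(pts))
pk=w[(w[...,2]>70)&(w[...,2]<90)&sub]
c=np.array([517,-44]);a=np.radians(-67.9);ux=np.array([np.cos(a),np.sin(a)]);uy=np.array([-ux[1],ux[0]])
q=np.c_[(pk[:,:2]-c)@ux,(pk[:,:2]-c)@uy,pk[:,2]]
s=q[(q[:,0]<-50)];print('post',len(s),s.mean(0) if len(s) else '')
ck=w[(w[...,2]>95)&(w[...,2]<118)&sub];q=np.c_[(ck[:,:2]-c)@ux,(ck[:,:2]-c)@uy];print('cheeks',len(q),q.mean(0),q.min(0),q.max(0))
p=snap('top');W=cloud(p)
h=(W[...,2]>275)&(W[...,2]<335)&(abs(W[...,0]-612)<80)&(abs(W[...,1]+278)<80)
q=W[h];print('handle',len(q),np.c_[(q[:,:2]-c)@ux,(q[:,:2]-c)@uy,q[:,2]].mean(0),rect(q))
```

```text
nest 1161 [515.1 -32.9  37.3] (array([517. , -43.4]), array([109.6,  84.9]), 111.3)
base 6377 [516.8 -50.9  15.2] (array([525.6, -65.4]), array([287.7, 130. ]), 111.8)
post 136 [-80.35043144  -0.54696398  81.93140016]
cheeks 801 [125.8820217    0.75138161] [110.91205703 -50.84687657] [141.42604132  49.71140327]
handle 88 [252.20670161   7.55611428 311.820454  ] (array([ 615.2, -281.8]), array([52.6, 23.5]), 45.3)
```

Call:
move_arm(
  steps=[
    [[-0.1,1,-0.1],[0,0,0.77]],
    [[-0.1,1,-0.1],[0,0,0.77]],
    [[-0.1,1,-0.1],[0,0,0.77]],
    [[-0.1,1,-0.1],[0,0,0.77]],
    [[-0.1,1,-0.1],[0,0,0.77]],
    [[-0.1,1,-0.1],[0,0,0.77]],
  ],
)

```text
time_s: 3.65
eef_pos: [449.2, 133.5, 393.4]
ee_rot: [-0.893, -3.011, -0.001]
ft_force: [1.0, -0.0, -0.9]
opening: 92.8
grasp_force: 0.0
```

Call:
move_arm(
  steps=[
    [[-0.2,1,-0.4],[0,0,0.77]],
    [[-0.2,1,-0.4],[0,0,0.77]],
    [[-0.2,1,-0.4],[0,0,0.77]],
    [[-0.2,1,-0.4],[0,0,0.77]],
    [[-0.2,1,-0.4],[0,0,0.77]],
    [[-0.2,1,-0.4],[0,0,0.77]],
    [[-0.2,1,-0.4],[0,0,0.77]],
  ],
)

```text
time_s: 4.23
eef_pos: [409.8, 331.0, 312.4]
ee_rot: [0.03, -3.139, 0.003]
ft_force: [0.1, -1.3, 0.7]
opening: 93.1
grasp_force: 0.0
```

Run:
```python
from h import *
p=snap('wrist','w2'); st()
for cc,pts,m in comps(p,(45,60,40),(75,255,255),200):
    pts=pts[np.isfinite(pts[:,0])]; t=pts[pts[:,2]>np.percentile(pts[:,2],60)-5];print(np.round(cc),len(pts),np.round(np.median(pts,0),1),rect(t))
```

```text
t 4.2833 p [410.3 329.8 313.7] yaw(y) 91.0 z [-0.001 -0.001 -1.   ] q [ 0.63 -0.22  1.6  -0.    1.76 -0.96] f [ 0.3 -0.7 -0.6] op 92.6 gf 0.0
[318. 162.] 1757 [388.7 333.3  46.2] (array([389.7, 333.7]), array([74.5, 48.5]), 0.6)
```

View pics/w2.png

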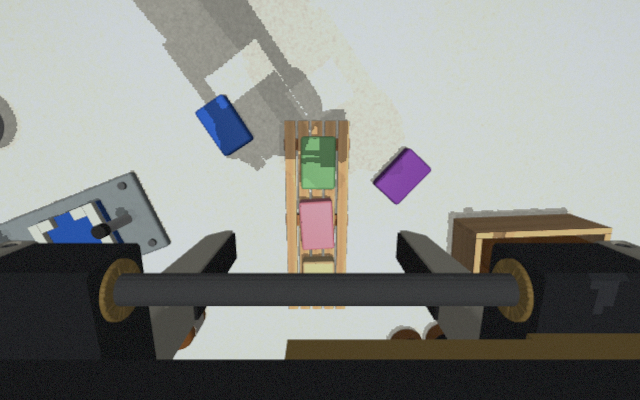

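The wrist view shows the green bar at (318,162) at the rack's near end, clear on both long sides. Its top is at 46 mm as expected. Descending to it.

Call:
move_arm(
  steps=[
    [[-0.102,0.018,-0.8],[0,0,-0.01]],
    [[-0.102,0.018,-0.8],[0,0,-0.01]],
    [[-0.102,0.018,-0.8],[0,0,-0.01]],
    [[-0.102,0.018,-0.8],[0,0,-0.01]],
    [[-0.102,0.018,-0.8],[0,0,-0.01]],
    [[-0.102,0.018,-0.8],[0,0,-0.01]],
    [[-0.102,0.018,-0.8],[0,0,-0.01]],
    [[-0.102,0.018,-0.8],[0,0,-0.01]],
  ],
)

```text
time_s: 4.95
eef_pos: [391.0, 334.1, 157.7]
ee_rot: [-0.016, 3.138, 0.004]
ft_force: [0.6, -0.1, -0.5]
opening: 93.0
grasp_force: 0.0
```

Run:
```python
from h import *
st();p=snap('wrist'); st()
for cc,pts,m in comps(p,(45,60,40),(75,255,255),200):
    pts=pts[np.isfinite(pts[:,0])]; t=pts[pts[:,2]>np.percentile(pts[:,2],60)-5];print(np.round(cc),len(pts),np.round(np.median(pts,0),1),rect(t))
```

```text
t 4.95 p [391.  334.1 157.7] yaw(y) 90.59 z [ 0.003  0.002 -1.   ] q [ 0.66 -0.22  1.86 -0.    1.5  -0.92] f [ 0.6 -0.1 -0.5] op 93.0 gf 0.0
t 5.0 p [390.8 334.2 157.2] yaw(y) 90.61 z [ 0.003  0.002 -1.   ] q [ 0.66 -0.22  1.86 -0.    1.5  -0.92] f [ 0.2 -1.   0.6] op 92.9 gf 0.0
[314. 196.] 3944 [386.6 333.6  46.2] (array([389.1, 333.5]), array([74.3, 48.9]), 0.4)
```

Call:
move_arm(
  steps=[
    [[-0.006,-0.002,-0.2],[0,0,0]],
    [[-0.006,-0.002,-0.35],[0,0,0]],
    [[-0.006,-0.002,-0.45],[0,0,0]],
    [[-0.006,-0.002,-0.53],[0,0,0]],
    [[-0.006,-0.002,-0.53],[0,0,0]],
    [[-0.006,-0.002,-0.53],[0,0,0]],
    [[-0.006,-0.002,-0.53],[0,0,0]],
  ],
)

```text
time_s: 5.58
eef_pos: [389.1, 334.2, 50.3]
ee_rot: [-0.018, 3.14, 0.002]
ft_force: [-0.5, 0.4, 0.0]
opening: 93.0
grasp_force: 0.0
```

Call:
move_arm(
  steps=[
    [[0,0,-0.015],[0,0,0]],
    [[0,0,-0.015],[0,0,0]],
    [[0,0,-0.015],[0,0,0]],
  ],
)

```text
time_s: 5.83
eef_pos: [388.5, 333.8, 45.9]
ee_rot: [-0.019, 3.141, 0.001]
ft_force: [-0.6, -0.5, -0.7]
opening: 93.1
grasp_force: 0.0
```

Call:
move_arm(
  steps=[
    [[0,0,0],[0,0,0]],
    [[0,0,0],[0,0,0]],
    [[0,0,0],[0,0,0]],
    [[0,0,0],[0,0,0]],
    [[0,0,0],[0,0,0]],
    [[0,0,0],[0,0,0]],
    [[0,0,0],[0,0,0]],
    [[0,0,0],[0,0,0]],
    [[0,0,0],[0,0,0]],
    [[0,0,0],[0,0,0]],
  ],
  grip=0.4,
  squeeze=25,
)

```text
time_s: 6.67
eef_pos: [388.2, 333.6, 45.2]
ee_rot: [0.019, -3.142, 0.0]
ft_force: [-0.2, -0.2, 1.2]
opening: 37.7
grasp_force: 0.0
```

Run:
```python
from h import *
st();p=snap('wrist'); t=snap('scene')
a=np.vstack([p['image'][60:340],cv2.resize(t['image'][130:290,280:520],(640,427))[:300]])
cv2.imwrite('pics/c3.png',a[:,:,::-1])
for c,q in(('w',p),('s',t),('t',snap('top'))):
  for cc,pts,m in comps(q,(45,60,40),(75,255,255),60):
    pts=pts[np.isfinite(pts[:,0])]; print(c,np.round(cc),len(pts),np.round(np.median(pts,0),1),rect(pts))
```

```text
t 6.6667 p [388.2 333.6  45.2] yaw(y) 90.68 z [-0. -0. -1.] q [ 0.66 -0.14  1.98 -0.    1.31 -0.92] f [-0.2 -0.2  1.2] op 37.7 gf 0.0
w [315. 224.] 7146 [373.9 333.3  46.2] (array([379. , 333.2]), array([55.2, 49.1]), 0.6)
s [449.  64.] 1529 [-753.3 1331.4  163.9] (array([-1381.7,  1733.7]), array([1747.6,  296.1]), 146.3)
s [425.  83.] 115 [-823.8 1191.5   40.7] (array([-849.1, 1206.5]), array([306.6,  50.5]), 149.5)
s [375. 210.] 198 [407.1 327.2  43.2] (array([395.6, 325.1]), array([75.1, 55.5]), 1.5)
s [333. 372.] 363 [928.2   8.4  18.6] (array([927.3,   9.3]), array([64.8, 32.4]), 7.9)
t [351.  91.] 149 [925.5  12.8  19.4] (array([926. ,  11.3]), array([67.8, 30.6]), 5.7)
```

View pics/c3.png

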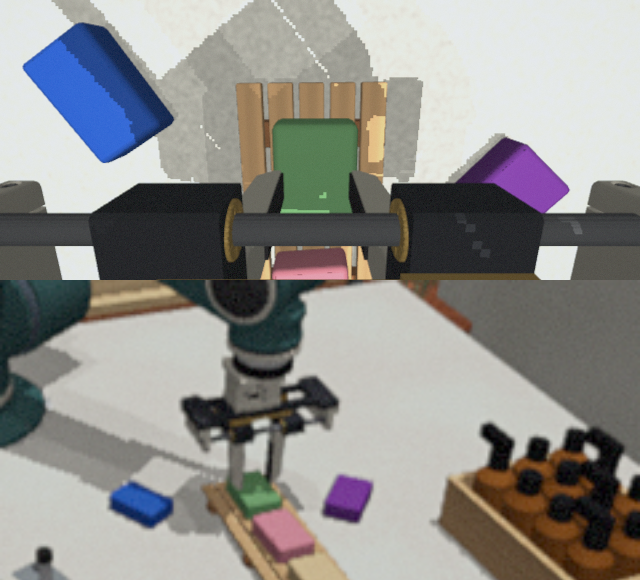

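The fingers read 37.7 mm with no force, yet the 50 mm bar lies between them in the picture. I'll check the fingers' actual height with depth.

Run:
```python
from h import *
p=snap('wrist');w=cloud(p);t=snap('scene');W=cloud(t)
for v in (234,238,244,250,260,270): print(v,[tuple(int(x) if np.isfinite(x) else -1 for x in w[v,u]) for u in (262,272,280,300,350,358,366)])
q=W.reshape(-1,3);q=q[np.isfinite(q[:,0])]
for z0 in range(20,100,6):
    k=q[(abs(q[:,0]-392)<22)&(abs(q[:,1]-333)<70)&(abs(q[:,2]-z0-3)<3)]
    print(z0,len(k),np.round(np.percentile(k[:,1],[1,25,50,75,99])) if len(k) else '')
c=t['image'][175:245,335:415];cv2.imwrite('pics/c4.png',cv2.resize(c,None,fx=8,fy=8,interpolation=cv2.INTER_CUBIC)[:,:,::-1])
```

```text
234 [(378, 304, 57), (378, 309, 56), (379, 313, 53), (381, 324, 46), (378, 352, 53), (377, 356, 56), (377, 361, 56)]
238 [(378, 305, 63), (378, 310, 63), (379, 314, 59), (384, 324, 45), (379, 352, 59), (377, 355, 64), (377, 360, 63)]
244 [(378, 306, 71), (377, 311, 72), (380, 314, 65), (388, 324, 45), (381, 352, 62), (377, 354, 72), (377, 358, 72)]
250 [(-1, -1, -1), (377, 312, 80), (383, 314, 65), (391, 324, 45), (385, 352, 61), (377, 353, 80), (376, 357, 81)]
260 [(377, 310, 91), (379, 313, 87), (388, 315, 67), (398, 324, 45), (390, 352, 63), (378, 352, 89), (377, 355, 92)]
270 [(377, 311, 101), (381, 314, 94), (393, 315, 69), (404, 324, 46), (403, 354, 47), (381, 352, 93), (377, 354, 101)]
20 11 [280. 287. 300. 305. 306.]
26 7 [305. 305. 305. 306. 306.]
32 9 [304. 305. 305. 306. 306.]
38 48 [304. 315. 329. 343. 354.]
44 49 [306. 320. 332. 341. 352.]
50 12 [299. 305. 349. 352. 356.]
56 16 [298. 308. 350. 356. 362.]
62 17 [296. 299. 305. 349. 360.]
68 15 [298. 304. 349. 354. 360.]
74 20 [295. 298. 349. 354. 366.]
80 15 [296. 299. 309. 350. 362.]
86 19 [296. 301. 348. 353. 362.]
92 23 [294. 299. 311. 353. 367.]
98 16 [295. 298. 310. 350. 362.]
```

View pics/c4.png

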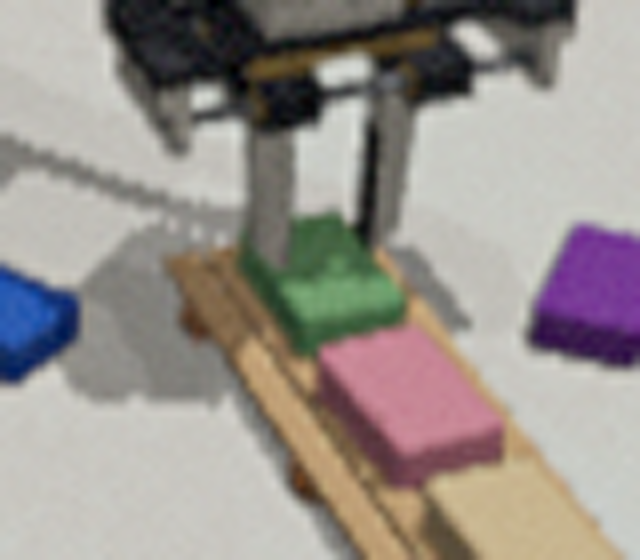

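Depth shows the fingertips ending at z≈49, just above the bar. So the real tips sit about 3–4 mm above the reported TCP, not 22 mm ahead of it. I'll open, then lower in small steps while watching the force.

Call:
move_arm(
  steps=[
    [[0,0,0],[0,0,0]],
    [[0,0,0],[0,0,0]],
    [[0,0,0],[0,0,0]],
    [[0,0,0],[0,0,0]],
    [[0,0,0],[0,0,0]],
    [[0,0,0],[0,0,0]],
    [[0,0,0],[0,0,0]],
    [[0,0,0],[0,0,0]],
  ],
  grip=0.8,
)

```text
time_s: 7.58
eef_pos: [388.2, 333.6, 45.3]
ee_rot: [-0.019, 3.141, -0.0]
ft_force: [-0.6, -0.4, 0.1]
opening: 74.0
grasp_force: 0.0
```

Call:
move_arm(
  steps=[
    [[0.005,0,-0.02],[0,0,0]],
    [[0.005,0,-0.02],[0,0,0]],
    [[0.005,0,-0.02],[0,0,0]],
    [[0.005,0,-0.02],[0,0,0]],
  ],
)

```text
time_s: 7.92
eef_pos: [389.2, 333.5, 41.1]
ee_rot: [0.019, -3.141, 0.0]
ft_force: [0.8, -0.6, 0.3]
opening: 74.9
grasp_force: 0.0
```

Run:
```python
from h import *
st();p=snap('wrist');w=cloud(p);im=p['image'].astype(int)
g=(np.abs(w[...,0]-388)<25)&(np.abs(np.abs(w[...,1]-333.6)-45)<12)
for s in(-1,1):
    k=w[g&((w[...,1]-333.6)*s>0)];k=k[k[:,2]>26]
    print(s,len(k),np.round(np.percentile(k[:,2],[0,2,5,10,50])),np.round(k[np.argsort(k[:,2])[:8]],0).tolist())
```

```text
t 7.9167 p [389.2 333.5  41.1] yaw(y) 90.68 z [-0. -0. -1.] q [ 0.66 -0.14  1.98 -0.    1.3  -0.92] f [ 0.8 -0.6  0.3] op 74.9 gf 0.0
-1 13504 [ 45.  57.  70.  87. 154.] [[380.0, 295.0, 45.0], [380.0, 295.0, 45.0], [379.0, 294.0, 46.0], [381.0, 295.0, 46.0], [393.0, 296.0, 46.0], [386.0, 296.0, 46.0], [379.0, 292.0, 46.0], [388.0, 296.0, 46.0]]
1 12563 [ 45.  57.  68.  85. 158.] [[379.0, 375.0, 45.0], [378.0, 375.0, 46.0], [386.0, 371.0, 46.0], [378.0, 376.0, 46.0], [378.0, 372.0, 46.0], [385.0, 371.0, 46.0], [378.0, 374.0, 46.0], [380.0, 372.0, 46.0]]
```

Tip height is now confirmed as reported z + 4.5 mm, with no contact. Lowering 20 mm in two checked steps.

Call:
move_arm(
  steps=[
    [[0.0,0,-0.05],[0,0,0]],
    [[0.0,0,-0.05],[0,0,0]],
    [[0,0,-0.05],[0,0,0]],
  ],
)

```text
time_s: 8.22
eef_pos: [388.8, 333.3, 30.4]
ee_rot: [0.019, -3.14, 0.001]
ft_force: [-0.7, 0.2, 0.8]
opening: 74.6
grasp_force: 0.0
```

Call:
move_arm(
  steps=[
    [[0.0,0,-0.025],[0,0,0]],
    [[0.0,0,-0.05],[0,0,0]],
    [[0,0,-0.05],[0,0,0]],
    [[0,0,-0.05],[0,0,0]],
  ],
)

```text
time_s: 8.55
eef_pos: [389.1, 333.4, 20.8]
ee_rot: [0.019, -3.141, 0.001]
ft_force: [-0.7, 0.6, 0.6]
opening: 74.3
grasp_force: 0.0
```

Call:
move_arm(
  steps=[
    [[0,0,0],[0,0,0]],
    [[0,0,0],[0,0,0]],
    [[0,0,0],[0,0,0]],
    [[0,0,0],[0,0,0]],
    [[0,0,0],[0,0,0]],
    [[0,0,0],[0,0,0]],
    [[0,0,0],[0,0,0]],
    [[0,0,0],[0,0,0]],
  ],
  grip=0.4,
  squeeze=25,
)

```text
time_s: 9.22
eef_pos: [389.3, 333.6, 21.4]
ee_rot: [-0.019, 3.141, 0.0]
ft_force: [-0.7, 0.5, 3.2]
opening: 49.1
grasp_force: 25.0
```

Call:
move_arm(
  steps=[
    [[0,0,0.1],[0,0,0]],
    [[0,0,0.25],[0,0,0]],
    [[0,0,0.45],[0,0,0]],
    [[0,0,0.65],[0,0,0]],
    [[0,0,0.8],[0,0,0]],
    [[0,0,0.8],[0,0,0]],
  ],
)

```text
time_s: 9.72
eef_pos: [390.7, 334.7, 188.0]
ee_rot: [-0.019, 3.135, 0.008]
ft_force: [0.5, 0.3, -0.4]
opening: 50.1
grasp_force: 25.0
```

Call:
move_arm(
  steps=[
    [[0.32,-0.95,0],[0,0,-0.765]],
    [[0.32,-0.95,0],[0,0,-0.765]],
    [[0.32,-0.95,0],[0,0,-0.765]],
    [[0.32,-0.95,0],[0,0,-0.765]],
    [[0.32,-0.95,0],[0,0,-0.765]],
    [[0.32,-0.95,0],[0,0,-0.765]],
    [[0.32,-0.95,0],[0,0,-0.765]],
  ],
)

```text
time_s: 10.3
eef_pos: [453.5, 142.1, 180.6]
ee_rot: [-0.916, -3.004, 0.0]
ft_force: [-0.3, -0.3, -1.1]
opening: 49.9
grasp_force: 25.0
```

Call:
move_arm(
  steps=[
    [[0.32,-0.93,0],[0,0,-0.765]],
    [[0.32,-0.93,0],[0,0,-0.765]],
    [[0.32,-0.93,0],[0,0,-0.765]],
    [[0.32,-0.93,0],[0,0,-0.765]],
    [[0.32,-0.93,0],[0,0,-0.765]],
    [[0.32,-0.93,0],[0,0,-0.765]],
    [[0.32,-0.93,0],[0,0,-0.765]],
    [[0.32,-0.93,0],[0,0,-0.765]],
  ],
)

```text
time_s: 10.97
eef_pos: [517.1, -41.2, 180.8]
ee_rot: [-1.756, -2.604, -0.0]
ft_force: [-0.5, 0.3, -1.2]
opening: 50.0
grasp_force: 25.0
```

Run:
```python
from h import *
st();p=snap('wrist','w5');st()
for n,lo,hi in(('g',(45,60,40),(75,255,255)),('b',(105,120,40),(125,255,255))):
  for cc,pts,m in comps(p,lo,hi,150):
    pts=pts[np.isfinite(pts[:,0])];print(n,np.round(cc),len(pts),np.round(np.median(pts,0),1),rect(pts))
```

```text
t 10.9667 p [517.1 -41.2 180.8] yaw(y) 21.99 z [-0.001  0.    -1.   ] q [-0.13 -0.22  1.82  0.    1.54 -0.51] f [-0.5  0.3 -1.2] op 50.0 gf 25.0
t 11.0167 p [517. -41. 181.] yaw(y) 22.02 z [-0.  0. -1.] q [-0.13 -0.22  1.82  0.    1.54 -0.51] f [ 0.  -0.1 -0.4] op 49.7 gf 25.0
g [316. 228.] 8465 [509.6 -25.3 205.4] (array([511. , -27.7]), array([51.1, 45.1]), 21.6)
g [316. 314.] 1576 [528.  -70.7 205.4] (array([ 541. , -106.8]), array([89. , 49.2]), 109.7)
b [315. 171.] 1289 [507.2 -20.1  27.2] (array([508.1, -19.4]), array([86.7, 26.3]), 21.5)
```

View pics/w5.png

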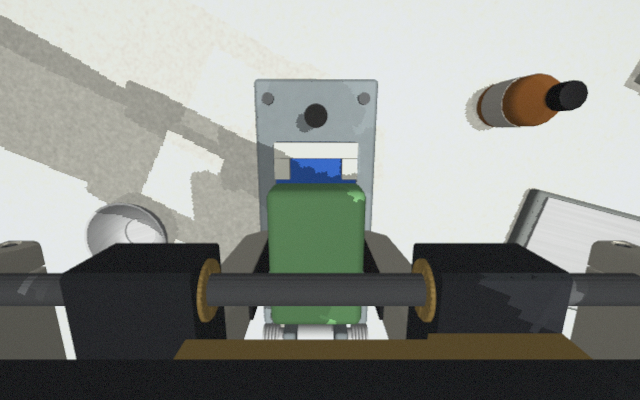

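The wrist view shows the bar level in the jaws at (316,250), with the pocket beneath and slightly ahead at (315,171). I'll measure the bar's offset in the hand.

Run:
```python
from h import *
p=snap('wrist');s=bot.read_state();e=np.array(s['eef_pos'])
a=np.radians(-68.2);ux=np.array([np.cos(a),np.sin(a)]);uy=np.array([-ux[1],ux[0]])
P=[]
for cc,pts,m in comps(p,(45,60,40),(75,255,255),150):
    P.append(pts[np.isfinite(pts[:,0])])
P=np.vstack(P);P=P[P[:,2]>203.5]
q=np.c_[(P[:,:2]-e[:2])@ux,(P[:,:2]-e[:2])@uy]
print(np.round(np.percentile(q,[0,.3,1,50,99,99.7,100],axis=0),1))
print('tgt in press from eef', (np.array([517,-43.7])-e[:2])@ux,(np.array([517,-43.7])-e[:2])@uy, e)
```

```text
[[-37.1 -25.6]
 [-36.2 -25.1]
 [-35.9 -24.7]
 [-11.5  -1. ]
 [ 36.8  22.4]
 [ 37.5  23. ]
 [ 38.2  23.9]]
tgt in press from eef 2.5866551906468382 -1.05821807223611 [517.02193994 -40.90533916 181.11513988]
```

Call:
move_arm(
  steps=[
    [[0.003,-0.0105,-0.15],[0,0,-0.004]],
    [[0.003,-0.0105,-0.3],[0,0,-0.004]],
    [[0.003,-0.0105,-0.45],[0,0,-0.004]],
    [[0.003,-0.0105,-0.6],[0,0,-0.004]],
    [[0.003,-0.0105,-0.6],[0,0,-0.004]],
    [[0.003,-0.0105,-0.6],[0,0,-0.004]],
    [[0.003,-0.0105,-0.6],[0,0,-0.004]],
  ],
)

```text
time_s: 11.65
eef_pos: [518.6, -43.9, 63.3]
ee_rot: [1.762, 2.599, 0.001]
ft_force: [-0.1, 0.9, -1.3]
opening: 49.4
grasp_force: 25.0
```

```bash
cat > rel.py <<'E'
from h import *
p=snap('wrist','w_rel');st();s=bot.read_state();e=np.array(s['eef_pos'])
a=np.radians(-68.2);ux=np.array([np.cos(a),np.sin(a)]);uy=np.array([-ux[1],ux[0]])
def pr(P): return np.c_[(P[:,:2]-e[:2])@ux,(P[:,:2]-e[:2])@uy,P[:,2]]
w=cloud(p);hsv=cv2.cvtColor(p['image'],cv2.COLOR_RGB2HSV)
g=cv2.inRange(hsv,np.array((45,60,40)),np.array((75,255,255)))>0
q=pr(w[g&(abs(w[...,2]-(e[2]+24.4))<2)]);print('bar',np.round(np.percentile(q,[.3,50,99.7],axis=0),1))
q=pr(w.reshape(-1,3));h=hsv.reshape(-1,3)
n=q[(abs(q[:,2]-37)<3)&(abs(q[:,0])<90)&(abs(q[:,1])<60)&(h[:,1]<70)&(h[:,2]>120)]
print('nest',len(n),np.round(np.percentile(n,[.3,1,50,99,99.7],axis=0),1))
po=q[(abs(q[:,2]-81)<4)&(abs(q[:,0]+80)<25)&(abs(q[:,1])<20)];print('post',len(po),po.mean(0) if len(po) else'')
b=q[(abs(q[:,2]-15)<2.5)&(q[:,0]>-150)&(q[:,0]<-62)&(abs(q[:,1])<90)];print('base y',np.round(np.percentile(b[:,:2],[.5,99.5],axis=0),1))
E
python3 rel.py
```

```text
t 11.7 p [518.9 -44.2  63.7] yaw(y) 21.71 z [ 0.003 -0.    -1.   ] q [-0.13 -0.14  1.95  0.    1.34 -0.51] f [ 0.8  0.7 -1.3] op 50.0 gf 25.0
bar [[-36.6 -25.1  86.2]
 [-11.8  -1.1  88. ]
 [ 37.   22.6  89.7]]
nest 4638 [[-56.5 -44.8  35.4]
 [-56.5 -44.4  35.7]
 [-45.8  -2.8  37.2]
 [-20.4  39.9  38.7]
 [-19.5  40.4  39. ]]
post 1480 [-80.9668659   -2.36400657  82.27536514]
base y [[-120.2  -65.7]
 [ -62.3   61.1]]
```

Call:
move_arm(
  steps=[
    [[-0.0065,0.002,-0.04],[0,0,0]],
    [[-0.0065,0.002,-0.08],[0,0,0]],
    [[-0.0065,0.002,-0.1],[0,0,0]],
    [[-0.0065,0.002,-0.1],[0,0,0]],
    [[-0.0065,0.002,-0.1],[0,0,0]],
    [[-0.0065,0.002,-0.1],[0,0,0]],
  ],
)

```text
time_s: 12.2
eef_pos: [516.6, -44.2, 41.4]
ee_rot: [1.765, 2.599, 0.0]
ft_force: [-0.1, 0.8, -0.4]
opening: 49.6
grasp_force: 25.0
```

```bash
python3 rel.py
```

```text
t 12.25 p [516.7 -44.2  41.5] yaw(y) 21.64 z [ 0. -0. -1.] q [-0.13 -0.13  1.97  0.    1.3  -0.51] f [ 0.5  0.  -1.8] op 49.7 gf 25.0
bar [[-36.3 -25.1  64. ]
 [-11.6  -1.   66.1]
 [ 37.4  23.   67.7]]
nest 6397 [[-56.1 -42.8  35.5]
 [-55.7 -42.3  35.7]
 [-43.9   1.   37.2]
 [ 54.2  41.9  38.7]
 [ 55.2  42.4  39. ]]
post 2041 [-80.18506078  -0.37172598  82.24362491]
base y [[-119.   -63.6]
 [ -62.4   63. ]]
```

Call:
move_arm(
  steps=[
    [[0.002,0.0045,0],[0,0,0]],
    [[0.002,0.0045,0],[0,0,0]],
    [[0.002,0.0045,-0.015],[0,0,0]],
    [[0.002,0.0045,-0.03],[0,0,0]],
    [[0.002,0.0045,-0.04],[0,0,0]],
    [[0.002,0.0045,-0.04],[0,0,0]],
    [[0.002,0.0045,-0.04],[0,0,0]],
  ],
)

```text
time_s: 12.83
eef_pos: [516.8, -43.2, 33.0]
ee_rot: [-1.765, -2.599, 0.0]
ft_force: [-0.4, -0.7, -0.0]
opening: 49.9
grasp_force: 25.0
```

Call:
move_arm(
  steps=[
    [[0,0,-0.008],[0,0,0]],
    [[0,0,-0.015],[0,0,0]],
    [[0,0,-0.02],[0,0,0]],
    [[0,0,-0.02],[0,0,0]],
    [[0,0,-0.02],[0,0,0]],
  ],
)

```text
time_s: 13.25
eef_pos: [516.9, -43.2, 29.2]
ee_rot: [-1.765, -2.599, 0.0]
ft_force: [1.0, -0.3, -1.2]
opening: 49.8
grasp_force: 25.0
```

```bash
python3 rel.py
```

```text
t 13.3 p [516.9 -43.2  29.3] yaw(y) 21.65 z [ 0. -0. -1.] q [-0.13 -0.11  1.98 -0.    1.28 -0.51] f [-0.6  0.7 -1. ] op 49.8 gf 25.0
bar [[-36.5 -25.1  51.8]
 [-11.7  -1.   53.9]
 [ 37.5  23.   55.5]]
nest 9007 [[-55.2 -43.3  35.4]
 [-55.2 -42.8  35.7]
 [-40.4  -0.2  37.2]
 [ 55.9  41.2  38.7]
 [ 56.5  41.8  38.9]]
post 2494 [-79.41141708  -0.95846268  82.26869696]
base y [[-118.2  -64.2]
 [ -62.1   62.3]]
```

Centred within about 0.3 mm, with the top at 53.9 mm against 53 seated. One last millimetre, then a gentle release.

Call:
move_arm(
  steps=[
    [[0,0,-0.004],[0,0,0]],
    [[0,0,-0.006],[0,0,0]],
    [[0,0,-0.006],[0,0,0]],
  ],
)

```text
time_s: 13.55
eef_pos: [517.0, -43.2, 28.4]
ee_rot: [1.765, 2.599, 0.0]
ft_force: [-2.7, 0.0, 3.5]
opening: 50.1
grasp_force: 25.0
```

Call:
move_arm(
  steps=[
    [[0,0,0],[0,0,0]],
    [[0,0,0],[0,0,0]],
    [[0,0,0],[0,0,0]],
    [[0,0,0],[0,0,0]],
    [[0,0,0],[0,0,0]],
  ],
  grip=0.75,
)

```text
time_s: 13.97
eef_pos: [516.9, -43.2, 28.0]
ee_rot: [1.765, 2.599, 0.0]
ft_force: [0.4, 0.1, 0.2]
opening: 69.4
grasp_force: 0.0
```

Call:
move_arm(
  steps=[
    [[0,0,0.05],[0,0,0]],
    [[0,0,0.15],[0,0,0]],
    [[0,0,0.35],[0,0,0]],
    [[0,0,0.55],[0,0,0]],
    [[0,0,0.75],[0,0,0]],
    [[0,0,0.95],[0,0,0]],
    [[0,0,0.95],[0,0,0]],
    [[0,0,0.95],[0,0,0]],
  ],
)

```text
time_s: 14.63
eef_pos: [517.6, -43.3, 221.1]
ee_rot: [1.762, 2.596, 0.003]
ft_force: [1.3, -0.4, -1.5]
opening: 69.9
grasp_force: 0.0
```

Run:
```python
from h import *
st();p=snap('wrist','w6')
for cc,pts,m in comps(p,(45,60,40),(75,255,255),150):
    pts=pts[np.isfinite(pts[:,0])];print(np.round(cc),len(pts),np.round(np.percentile(pts,[3,50,97],axis=0),1).tolist(),rect(pts[abs(pts[:,2]-53)<4]))
c=np.array([517,-43.5]);a=np.radians(-68.2);ux=np.array([np.cos(a),np.sin(a)]);uy=np.array([-ux[1],ux[0]])
for cam in('top','scene'):
    p=snap(cam);W=cloud(p).reshape(-1,3);q=np.c_[(W[:,:2]-c)@ux,(W[:,:2]-c)@uy,W[:,2]]
    h=q[(q[:,2]>280)&(q[:,2]<335)&(abs(q[:,0]-253)<60)&(abs(q[:,1])<70)]
    print(cam,len(h),np.round(np.percentile(h,[3,50,97],axis=0),1).tolist())
```

```text
t 14.6333 p [517.6 -43.3 221.1] yaw(y) 21.65 z [ 0.005 -0.001 -1.   ] q [-0.13 -0.23  1.76  0.    1.61 -0.51] f [ 1.3 -0.4 -1.5] op 69.9 gf 0.0
[315. 188.] 2762 [[488.6, -78.2, 51.1], [516.1, -42.0, 53.1], [543.4, -8.5, 54.5]] (array([516.7, -43.7]), array([74.1, 48.6]), 111.8)
top 212 [[237.1, -24.4, 284.0], [246.3, -0.8, 312.0], [261.9, 23.7, 317.8]]
scene 246 [[244.8, -21.3, 291.0], [258.9, 16.2, 309.2], [270.0, 26.9, 315.2]]
```

The bar is seated: centre (516.7,-43.7), top at 53.1 mm, square. The handle is confirmed at press x≈253, y≈0, z≈302. Rising and moving over the handle.

Call:
move_arm(
  steps=[
    [[0,0,0.2],[0,0,0]],
    [[0,0,0.4],[0,0,0]],
    [[0,0,0.62],[0,0,0]],
    [[0.1,-0.25,0.62],[0,0,0]],
    [[0.2,-0.5,0.62],[0,0,0]],
    [[0.3,-0.75,0.62],[0,0,0]],
    [[0.4,-1,0.62],[0,0,0]],
    [[0.4,-1,0.62],[0,0,0]],
    [[0.4,-1,0.62],[0,0,0]],
  ],
  grip=0.95,
)

```text
time_s: 15.53
eef_pos: [597.7, -248.1, 338.4]
ee_rot: [-1.766, -2.593, 0.003]
ft_force: [-1.1, 0.2, -0.5]
opening: 88.4
grasp_force: 0.0
```

Call:
move_arm(
  steps=[
    [[0.068,-0.17,0],[0,0,0]],
    [[0.068,-0.17,0],[0,0,0]],
    [[0.068,-0.17,0],[0,0,0]],
    [[0.068,-0.17,0],[0,0,0]],
  ],
)

```text
time_s: 15.87
eef_pos: [610.4, -276.9, 340.9]
ee_rot: [-1.764, -2.597, 0.0]
ft_force: [-0.0, 0.1, -0.1]
opening: 88.6
grasp_force: 0.0
```

Run:
```python
from h import *
p=snap('wrist','w7');st();e=np.array(bot.read_state()['eef_pos'])
a=np.radians(-68.2);ux=np.array([np.cos(a),np.sin(a)]);uy=np.array([-ux[1],ux[0]])
W=cloud(p).reshape(-1,3);q=np.c_[(W[:,:2]-e[:2])@ux,(W[:,:2]-e[:2])@uy,W[:,2]]
h=q[(q[:,2]>290)&(q[:,2]<322)&(abs(q[:,0])<60)&(abs(q[:,1])<34)]
print(len(h),np.round(np.percentile(h,[1,50,99],axis=0),1).tolist())
print('handle target',np.round(np.array([516.9,-43.6])+252.6*ux,1))
```

```text
t 15.9167 p [ 610.3 -276.5  341.5] yaw(y) 21.67 z [-0.001  0.001 -1.   ] q [-0.46  0.1   1.25  0.    1.79 -0.84] f [ 0.8  0.8 -0.2] op 88.4 gf 0.0
2824 [[-11.8, -24.8, 300.4], [-2.2, -0.3, 313.9], [13.9, 23.7, 316.9]]
handle target [ 610.7 -278.1]
```

View pics/w7.png

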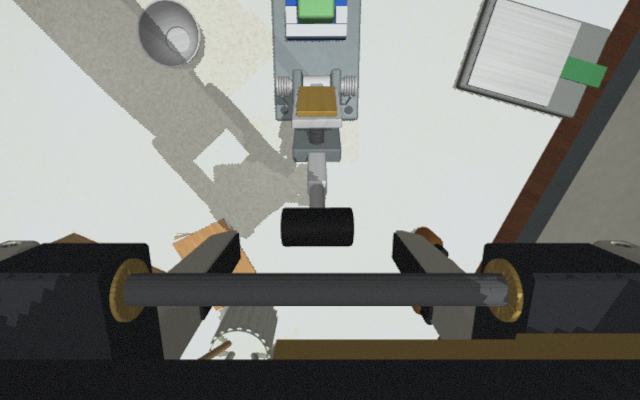

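The wrist view shows the handle at (317,227), centred between the open fingers, with the bar still in the pocket at (317,8). Lowering around it and pinching.

Call:
move_arm(
  steps=[
    [[0.002,-0.006,-0.08],[0,0,0]],
    [[0.002,-0.006,-0.16],[0,0,0]],
    [[0.002,-0.006,-0.24],[0,0,0]],
    [[0.002,-0.006,-0.28],[0,0,0]],
    [[0.002,-0.006,-0.28],[0,0,0]],
    [[0.002,-0.006,-0.28],[0,0,0]],
  ],
)

```text
time_s: 16.42
eef_pos: [610.8, -277.8, 286.6]
ee_rot: [1.764, 2.599, 0.0]
ft_force: [0.2, 0.3, 0.2]
opening: 88.2
grasp_force: 0.0
```

Call:
move_arm(
  steps=[
    [[0,0,0],[0,0,0]],
    [[0,0,0],[0,0,0]],
    [[0,0,0],[0,0,0]],
    [[0,0,0],[0,0,0]],
    [[0,0,0],[0,0,0]],
    [[0,0,0],[0,0,0]],
    [[0,0,0],[0,0,0]],
    [[0,0,0],[0,0,0]],
    [[0,0,0],[0,0,0]],
  ],
  grip=0.4,
  squeeze=40,
)

```text
time_s: 17.17
eef_pos: [611.5, -278.1, 286.2]
ee_rot: [1.764, 2.599, 0.001]
ft_force: [6.2, 1.5, 0.5]
opening: 49.7
grasp_force: 40.0
```

Run:
```python
from h import *
st()
a=np.radians(-68.2);ux=np.array([np.cos(a),np.sin(a)])
def P(phi): 
    f=np.radians(phi);return np.r_[245*np.cos(f)*ux,245*np.sin(f)]
for k in range(4):
    s=60+30*k
    print([[list(map(float,np.round((P(s+d)-P(s))/200,3))),[0,0,0]] for d in (3.333*np.arange(1,10))])
```

```text
t 17.1667 p [ 611.5 -278.1  286.2] yaw(y) 21.68 z [ 0.001  0.    -1.   ] q [-0.47  0.1   1.34  0.    1.7  -0.84] f [6.2 1.5 0.5] op 49.7 gf 40.0
[[[-0.023, 0.058, 0.034], [0, 0, 0]], [[-0.047, 0.118, 0.064], [0, 0, 0]], [[-0.072, 0.18, 0.09], [0, 0, 0]], [[-0.097, 0.242, 0.113], [0, 0, 0]], [[-0.123, 0.306, 0.131], [0, 0, 0]], [[-0.148, 0.371, 0.146], [0, 0, 0]], [[-0.175, 0.437, 0.156], [0, 0, 0]], [[-0.201, 0.503, 0.162], [0, 0, 0]], [[-0.227, 0.569, 0.164], [0, 0, 0]]]
[[[-0.026, 0.066, -0.002], [0, 0, 0]], [[-0.053, 0.132, -0.008], [0, 0, 0]], [[-0.079, 0.197, -0.019], [0, 0, 0]], [[-0.105, 0.262, -0.033], [0, 0, 0]], [[-0.13, 0.326, -0.051], [0, 0, 0]], [[-0.156, 0.389, -0.074], [0, 0, 0]], [[-0.18, 0.45, -0.1], [0, 0, 0]], [[-0.204, 0.51, -0.13], [0, 0, 0]], [[-0.227, 0.569, -0.164], [0, 0, 0]]]
[[[-0.023, 0.056, -0.037], [0, 0, 0]], [[-0.044, 0.11, -0.078], [0, 0, 0]], [[-0.065, 0.162, -0.122], [0, 0, 0]], [[-0.085, 0.212, -0.17], [0, 0, 0]], [[-0.103, 0.259, -0.22], [0, 0, 0]], [[-0.121, 0.303, -0.273], [0, 0, 0]], [[-0.137, 0.344, -0.329], [0, 0, 0]], [[-0.153, 0.382, -0.388], [0, 0, 0]], [[-0.167, 0.416, -0.448], [0, 0, 0]]]
[[[-0.013, 0.031, -0.063], [0, 0, 0]], [[-0.024, 0.059, -0.127], [0, 0, 0]], [[-0.034, 0.084, -0.194], [0, 0, 0]], [[-0.042, 0.105, -0.261], [0, 0, 0]], [[-0.049, 0.122, -0.33], [0, 0, 0]], [[-0.054, 0.135, -0.4], [0, 0, 0]], [[-0.058, 0.145, -0.47], [0, 0, 0]], [[-0.06, 0.15, -0.541], [0, 0, 0]], [[-0.061, 0.152, -0.612], [0, 0, 0]]]
```

Pinched. Swinging along the arc, 30° per call.

Call:
move_arm(
  steps=[
    [[-0.023,0.058,0.034],[0,0,0]],
    [[-0.047,0.118,0.064],[0,0,0]],
    [[-0.072,0.18,0.09],[0,0,0]],
    [[-0.097,0.242,0.113],[0,0,0]],
    [[-0.123,0.306,0.131],[0,0,0]],
    [[-0.148,0.371,0.146],[0,0,0]],
    [[-0.175,0.437,0.156],[0,0,0]],
    [[-0.201,0.503,0.162],[0,0,0]],
    [[-0.227,0.569,0.164],[0,0,0]],
    [[-0.227,0.569,0.164],[0,0,0]],
  ],
)

```text
time_s: 18.0
eef_pos: [565.4, -163.2, 318.5]
ee_rot: [1.763, 2.6, 0.001]
ft_force: [5.8, -1.8, -5.6]
opening: 49.5
grasp_force: 40.0
```

```bash
cat > lev.py <<'E'
from h import *
st();e=np.array(bot.read_state()['eef_pos'])
a=np.radians(-68.2);ux=np.array([np.cos(a),np.sin(a)])
x=(e[:2]-[516.9,-43.6])@ux-130;z=e[2]-285.9+302.2-90
print('radius',np.hypot(x,z),'phi',np.degrees(np.arctan2(z,x)),'side',(e[:2]-[516.9,-43.6])@[-ux[1],ux[0]])
E
python3 lev.py
```

```text
t 18.0 p [ 565.4 -163.2  318.5] yaw(y) 21.71 z [ 0.001  0.    -1.   ] q [-0.32 -0.08  1.47  0.    1.75 -0.7 ] f [ 5.8 -1.8 -5.6] op 49.5 gf 40.0
radius 244.7668559277997 phi 90.22737577906574 side 0.6260561295464102
```

Call:
move_arm(
  steps=[
    [[-0.026,0.066,-0.002],[0,0,0]],
    [[-0.053,0.132,-0.008],[0,0,0]],
    [[-0.079,0.197,-0.019],[0,0,0]],
    [[-0.105,0.262,-0.033],[0,0,0]],
    [[-0.13,0.326,-0.051],[0,0,0]],
    [[-0.156,0.389,-0.074],[0,0,0]],
    [[-0.18,0.45,-0.1],[0,0,0]],
    [[-0.204,0.51,-0.13],[0,0,0]],
    [[-0.227,0.569,-0.164],[0,0,0]],
    [[-0.227,0.569,-0.164],[0,0,0]],
  ],
)

```text
time_s: 18.83
eef_pos: [519.9, -49.5, 287.1]
ee_rot: [1.762, 2.599, 0.002]
ft_force: [-0.3, 1.0, 9.9]
opening: 49.5
grasp_force: 40.0
```

Call:
move_arm(
  steps=[
    [[-0.023,0.056,-0.037],[0,0,0]],
    [[-0.044,0.11,-0.078],[0,0,0]],
    [[-0.065,0.162,-0.122],[0,0,0]],
    [[-0.085,0.212,-0.17],[0,0,0]],
    [[-0.103,0.259,-0.22],[0,0,0]],
    [[-0.121,0.303,-0.273],[0,0,0]],
    [[-0.137,0.344,-0.329],[0,0,0]],
    [[-0.153,0.382,-0.388],[0,0,0]],
    [[-0.167,0.416,-0.448],[0,0,0]],
    [[-0.167,0.416,-0.448],[0,0,0]],
  ],
)

```text
time_s: 19.67
eef_pos: [486.2, 34.4, 196.2]
ee_rot: [-1.761, -2.599, -0.004]
ft_force: [-7.4, 9.4, 12.4]
opening: 49.7
grasp_force: 40.0
```

```bash
python3 lev.py
```

```text
t 19.6667 p [486.2  34.4 196.2] yaw(y) 21.75 z [-0.     0.003 -1.   ] q [ 0.02 -0.3   1.86  0.    1.58 -0.36] f [-7.4  9.4 12.4] op 49.7 gf 40.0
radius 246.43410104180649 phi 150.18320012281592 side 0.45290762509727345
```

Call:
move_arm(
  steps=[
    [[-0.013,0.031,-0.063],[0,0,0]],
    [[-0.024,0.059,-0.127],[0,0,0]],
    [[-0.034,0.084,-0.194],[0,0,0]],
    [[-0.042,0.105,-0.261],[0,0,0]],
    [[-0.049,0.122,-0.33],[0,0,0]],
    [[-0.054,0.135,-0.4],[0,0,0]],
    [[-0.058,0.145,-0.47],[0,0,0]],
    [[-0.06,0.15,-0.541],[0,0,0]],
    [[-0.06,0.15,-0.541],[0,0,0]],
  ],
  squeeze=55,
)

```text
time_s: 20.42
eef_pos: [474.2, 64.0, 86.8]
ee_rot: [-1.762, -2.597, -0.003]
ft_force: [-6.7, 16.3, 8.3]
opening: 49.7
grasp_force: 55.0
```

Call:
move_arm(
  steps=[
    [[0,0.002,-0.025],[0,0,0]],
    [[0,0.002,-0.045],[0,0,0]],
    [[0,0.002,-0.065],[0,0,0]],
    [[0,0.002,-0.065],[0,0,0]],
    [[0,0.002,-0.065],[0,0,0]],
  ],
)

```text
time_s: 20.83
eef_pos: [474.2, 64.3, 75.7]
ee_rot: [-1.762, -2.597, -0.003]
ft_force: [-12.4, 18.2, 7.9]
opening: 49.6
grasp_force: 55.0
```

```bash
python3 lev.py
```

```text
t 20.8333 p [474.2  64.3  75.7] yaw(y) 21.7 z [-0.002  0.003 -1.   ] q [ 0.08 -0.25  2.02  0.    1.38 -0.3 ] f [-12.4  18.2   7.9] op 49.6 gf 55.0
radius 246.02663429154313 phi 179.54140070480543 side 0.4099257900022832
```

Nearly at the stop. There is a sideways bind of about 21 N towards the hinge, so I'll ease outward and push further down.

Call:
move_arm(
  steps=[
    [[-0.002,0.005,-0.005],[0,0,0]],
    [[-0.004,0.009,-0.01],[0,0,0]],
    [[-0.004,0.009,-0.015],[0,0,0]],
    [[-0.004,0.009,-0.015],[0,0,0]],
  ],
)

```text
time_s: 21.17
eef_pos: [474.1, 64.5, 72.9]
ee_rot: [1.764, 2.599, 0.0]
ft_force: [-5.6, 2.6, 7.3]
opening: 49.6
grasp_force: 55.0
```

```bash
python3 lev.py
```

```text
t 21.1667 p [474.1  64.5  72.9] yaw(y) 21.67 z [ 0. -0. -1.] q [ 0.08 -0.25  2.02 -0.    1.37 -0.3 ] f [-5.6  2.6  7.3] op 49.6 gf 55.0
radius 246.24566588600305 phi -179.8250520076507 side 0.427578770079377
```

Call:
move_arm(
  steps=[
    [[0,0,-0.005],[0,0,0]],
    [[0,0,-0.01],[0,0,0]],
    [[0,0,-0.01],[0,0,0]],
    [[0,0,-0.01],[0,0,0]],
  ],
)

```text
time_s: 21.5
eef_pos: [474.0, 64.7, 71.0]
ee_rot: [-1.764, -2.599, -0.0]
ft_force: [-6.3, 4.2, 6.3]
opening: 50.0
grasp_force: 55.0
```

Run:
```python
from h import *
st();c=np.array([516.9,-43.6]);a=np.radians(-68.2);ux=np.array([np.cos(a),np.sin(a)]);uy=np.array([-ux[1],ux[0]])
for cam in('wrist','scene','top'):
    p=snap(cam,'f_'+cam);W=cloud(p).reshape(-1,3);q=np.c_[(W[:,:2]-c)@ux,(W[:,:2]-c)@uy,W[:,2]]
    h=cv2.cvtColor(p['image'],cv2.COLOR_RGB2HSV).reshape(-1,3)
    for n,x0 in(('lever-far',100),('mid',0),('near',-70),('post-side',-95),('handle',-115)):
        k=q[(abs(q[:,0]-x0)<8)&(abs(q[:,1])<(22 if n=='handle' else 8))&(q[:,2]>60)&(q[:,2]<130)]
        print(cam,n,len(k),np.round(np.percentile(k[:,2],[10,50,90]),1) if len(k) else '')
im=cv2.imread('pics/f_scene.png')[170:310,190:400];cv2.imwrite('pics/f_c.png',cv2.resize(im,None,fx=3.8,fy=3.8,interpolation=cv2.INTER_CUBIC))
```

```text
t 21.5 p [474.   64.7  71. ] yaw(y) 21.66 z [-0.  0. -1.] q [ 0.08 -0.25  2.02  0.    1.37 -0.3 ] f [-6.3  4.2  6.3] op 50.0 gf 55.0
wrist lever-far 0 
wrist mid 0 
wrist near 29 [81.7 82.5 99.1]
wrist post-side 545 [108.9 111.1 112.4]
wrist handle 458 [117.6 118.5 119.4]
scene lever-far 28 [ 86.5  98.1 100. ]
scene mid 29 [ 65.8 104.6 107. ]
scene near 47 [ 68.8  81.9 111.1]
scene post-side 24 [102.9 109.1 114.5]
scene handle 16 [116.4 118.6 120.4]
top lever-far 24 [ 95.7  98.5 102.5]
top mid 21 [103.2 106.9 110.2]
top near 0 
top post-side 0 
top handle 0
```

View pics/f_c.png

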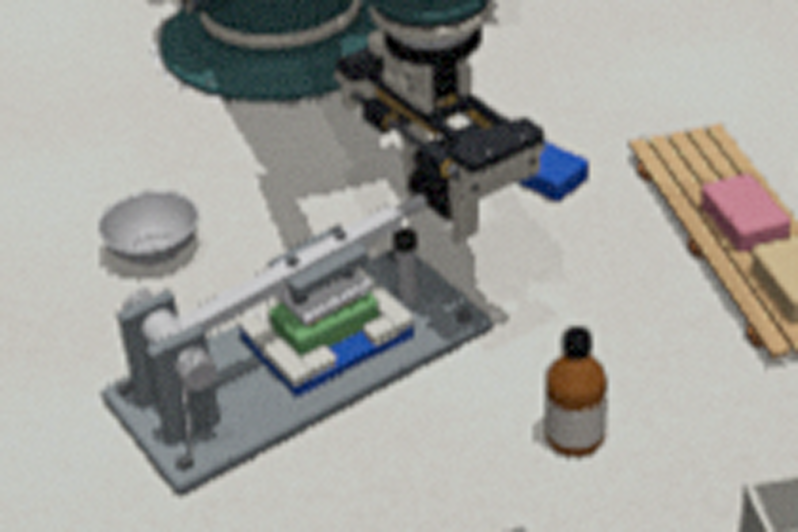

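The crop shows the lever still slightly high: the handle top is at 118.5, so its centre is about 104 instead of 90. The handle slid up between the pads. I'll push down further with maximum grip and check whether the handle follows.

Call:
move_arm(
  steps=[
    [[0,0,0],[0,0,0]],
    [[0,0,-0.01],[0,0,0]],
    [[0,0,-0.02],[0,0,0]],
    [[0,0,-0.03],[0,0,0]],
    [[0,0,-0.03],[0,0,0]],
    [[0,0,-0.03],[0,0,0]],
  ],
  squeeze=60,
)

```text
time_s: 22.15
eef_pos: [474.0, 64.9, 65.5]
ee_rot: [-1.764, -2.599, -0.001]
ft_force: [-11.4, 5.6, 15.0]
opening: 49.5
grasp_force: 60.0
```

```bash
cat > hz.py <<'E'
from h import *
st();c=np.array([516.9,-43.6]);a=np.radians(-68.2);ux=np.array([np.cos(a),np.sin(a)]);uy=np.array([-ux[1],ux[0]])
p=snap('wrist');W=cloud(p).reshape(-1,3);q=np.c_[(W[:,:2]-c)@ux,(W[:,:2]-c)@uy,W[:,2]]
for x0,d,yy in((-115,4,20),(-95,5,6)):
    k=q[(abs(q[:,0]-x0)<d)&(abs(q[:,1])<yy)&(q[:,2]>60)&(q[:,2]<130)];print(x0,len(k),np.round(np.percentile(k[:,2],[10,50,90]),1))
s=bot.read_state();f=np.array(s['ft_force']);print('f ux,uy,z',np.round([f[:2]@ux,f[:2]@uy,f[2]],1))
E
python3 hz.py
```

```text
t 22.15 p [474.   64.9  65.5] yaw(y) 21.67 z [-0.     0.001 -1.   ] q [ 0.08 -0.24  2.03  0.    1.36 -0.3 ] f [-11.4   5.6  15. ] op 49.5 gf 60.0Traceback (most recent call last):
  File "hz.py", line 5, in <module>
    k=q[(abs(q[:,0]-x0)<d)&(abs(q[:,1])<yy)&(q[:,2]>60)&(q[:,2]<130)];print(x0,len(k),np.round(np.percentile(k[:,2],[10,50,90]),1))
                                                                                               ~~~~~~~~~~~~~^^^^^^^^^^^^^^^^^^^
    return _quantile_unchecked(
        a, q, axis, out, overwrite_input, method, keepdims, weights)
    return _ureduce(a,
                    func=_quantile_ureduce_func,
    ...<5 lines>...
                    overwrite_input=overwrite_input,
                    method=method)
    r = func(a, **kwargs)
    result = _quantile(arr,
                       quantiles=q,
    ...<2 lines>...
                       out=out,
                       weights=wgt)
    slices_having_nans = np.isnan(arr[-1, ...])
                                  ~~~^^^^^^^^^
IndexError: index -1 is out of bounds for axis 0 with size 0
```

Force rose to 15 N, so the handle seems to follow. I'll measure the lever height more robustly.

```bash
cat > hz.py <<'E'
from h import *
st();c=np.array([516.9,-43.6]);a=np.radians(-68.2);ux=np.array([np.cos(a),np.sin(a)]);uy=np.array([-ux[1],ux[0]])
for cam in('wrist','scene','top'):
    p=snap(cam);W=cloud(p).reshape(-1,3);q=np.c_[(W[:,:2]-c)@ux,(W[:,:2]-c)@uy,W[:,2]]
    k=q[(q[:,0]<60)&(q[:,0]>-140)&(abs(q[:,1])<9)&(q[:,2]>88)&(q[:,2]<130)]
    for x0 in range(-130,60,10):
        m=k[(abs(k[:,0]-x0)<5)]
        if len(m)>4: print(cam,x0,len(m),np.round(np.percentile(m[:,2],[20,50,80]),1))
s=bot.read_state();f=np.array(s['ft_force']);print('f ux,uy,z',np.round([f[:2]@ux,f[:2]@uy,f[2]],1))
E
python3 hz.py
```

```text
t 22.2 p [474.   64.9  65.6] yaw(y) 21.67 z [-0.     0.001 -1.   ] q [ 0.08 -0.24  2.03  0.    1.36 -0.3 ] f [-11.7   6.5  15.5] op 49.8 gf 60.0
wrist -130 634 [103.2 107.4 109.5]
wrist -120 407 [111.8 112.7 113.5]
wrist -100 265 [105.3 106.8 107.9]
wrist -90 416 [104.8 106.3 107.1]
wrist -80 124 [103.5 105.3 106.4]
scene -110 8 [112.5 114.1 115.7]
scene -100 20 [104.2 107.5 110.9]
scene -90 11 [101.9 103.6 105.7]
scene -80 14 [ 99.3 102.7 105.1]
scene -70 12 [ 98.6 103.4 105.2]
scene -60 18 [ 98.8 105.7 107.4]
scene -50 18 [ 98.  104.7 106.4]
scene -40 19 [ 95.8 102.  105.2]
scene -30 17 [102.6 103.9 106.3]
scene -20 14 [101.7 104.4 105.9]
scene -10 15 [102.5 103.4 107.6]
scene 0 15 [100.5 103.4 104.1]
scene 10 15 [100.7 102.3 103.4]
scene 20 13 [ 99.6 102.2 105.2]
scene 30 17 [ 99.8 102.3 104.5]
scene 40 16 [ 95.1 101.4 102.8]
scene 50 21 [ 95.4 100.8 101.6]
top 0 18 [100.1 101.1 104.5]
top 10 18 [ 99.9 102.5 104.7]
top 20 16 [ 99.8 104.2 105.6]
top 30 18 [ 99.  101.7 103.1]
top 40 17 [ 97.8 101.4 103.1]
top 50 16 [ 98.9 101.5 102.9]
f ux,uy,z [-9.9 -9.1 15.9]
```

The handle followed by 5.5 mm and the grip is sticking. About 9 mm remains.

Call:
move_arm(
  steps=[
    [[0,0,-0.01],[0,0,0]],
    [[0,0,-0.02],[0,0,0]],
    [[0,0,-0.03],[0,0,0]],
    [[0,0,-0.04],[0,0,0]],
    [[0,0,-0.05],[0,0,0]],
    [[0,0,-0.05],[0,0,0]],
    [[0,0,-0.05],[0,0,0]],
  ],
)

```text
time_s: 22.93
eef_pos: [473.9, 65.0, 55.7]
ee_rot: [-1.764, -2.599, -0.001]
ft_force: [-14.4, 7.1, 18.2]
opening: 49.5
grasp_force: 60.0
```

```bash
python3 hz.py | grep -v scene
```

```text
t 22.9333 p [473.9  65.   55.7] yaw(y) 21.67 z [-0.     0.001 -1.   ] q [ 0.08 -0.24  2.04  0.    1.34 -0.3 ] f [-14.4   7.1  18.2] op 49.5 gf 60.0
wrist -130 696 [ 94.3  98.4 100.9]
wrist -120 342 [102.6 103.6 104.3]
wrist -100 314 [96.3 98.  99.2]
wrist -90 429 [96.5 98.  98.7]
wrist -80 61 [95.  96.5 97.8]
top 0 18 [ 96.1  98.8 102. ]
top 10 17 [ 96.6  99.  101.9]
top 20 18 [ 99.2 102.8 107.3]
top 30 16 [ 97.5  98.6 101. ]
top 40 15 [94.9 97.5 99.9]
top 50 16 [93.8 97.9 99.9]
f ux,uy,z [-11.2 -10.9  19.1]
```

Call:
move_arm(
  steps=[
    [[0,0,-0.004],[0,0,0]],
    [[0,0,-0.008],[0,0,0]],
    [[0,0,-0.008],[0,0,0]],
    [[0,0,-0.008],[0,0,0]],
    [[0,0,-0.008],[0,0,0]],
    [[0,0,-0.008],[0,0,0]],
  ],
)

```text
time_s: 23.58
eef_pos: [474.0, 65.1, 54.3]
ee_rot: [-1.764, -2.599, -0.001]
ft_force: [-15.9, 7.6, 19.9]
opening: 49.4
grasp_force: 60.0
```

```bash
python3 hz.py | grep -v scene;python3 - <<'E'
from h import *
p=snap('scene')
for cc,pts,m in comps(p,(45,60,40),(75,255,255),30):
    pts=pts[np.isfinite(pts[:,0])];print(np.round(cc),np.round(np.median(pts,0)))
E
```

```text
t 23.5833 p [474.   65.1  54.3] yaw(y) 21.67 z [-0.     0.001 -1.   ] q [ 0.08 -0.23  2.04  0.    1.34 -0.3 ] f [-15.9   7.6  19.9] op 49.4 gf 60.0
wrist -130 700 [93.  97.1 99.6]
wrist -120 338 [101.4 102.1 102.9]
wrist -100 318 [95.3 96.8 97.9]
wrist -90 429 [95.3 96.8 97.6]
wrist -80 58 [93.7 95.4 96.7]
top 0 18 [ 93.8  97.6 100.6]
top 10 16 [ 95.   98.3 100.3]
top 20 20 [ 95.9  99.5 105.4]
top 30 14 [ 96.3  98.8 101.9]
top 40 16 [ 96.   97.2 102. ]
top 50 15 [ 95.3  98.3 100. ]
f ux,uy,z [-12.1 -10.3  20.4]
[449.  65.] [-752. 1330.  160.]
[425.  83.] [-827. 1197.   37.]
[413.  79.] [-929. 1153.   51.]
[275. 255.] [538. -52.  49.]
[333. 372.] [929.   8.  19.]
```

Still following, so not yet on the stop. Pressing further until the force climbs.

Call:
move_arm(
  steps=[
    [[0,0,-0.005],[0,0,0]],
    [[0,0,-0.01],[0,0,0]],
    [[0,0,-0.015],[0,0,0]],
    [[0,0,-0.015],[0,0,0]],
    [[0,0,-0.015],[0,0,0]],
    [[0,0,-0.015],[0,0,0]],
  ],
)

```text
time_s: 24.28
eef_pos: [474.0, 65.0, 51.8]
ee_rot: [-1.764, -2.599, -0.001]
ft_force: [-19.1, 7.5, 26.6]
opening: 49.7
grasp_force: 60.0
```

```bash
python3 hz.py | grep -v scene
```

```text
t 24.2833 p [474.   65.   51.8] yaw(y) 21.68 z [-0.     0.001 -1.   ] q [ 0.08 -0.23  2.04  0.    1.33 -0.3 ] f [-19.1   7.5  26.6] op 49.7 gf 60.0
wrist -130 657 [92.1 95.1 97.5]
wrist -120 329 [ 99.2 100.  100.6]
wrist -100 334 [93.2 94.8 95.9]
wrist -90 436 [93.4 94.7 95.5]
wrist -80 41 [91.8 93.1 94.2]
top 0 17 [94.1 96.3 99.1]
top 10 18 [93.9 95.9 97.3]
top 20 18 [ 95.6  98.7 107.2]
top 30 16 [ 93.2  95.9 100.3]
top 40 17 [93.9 95.4 97.8]
top 50 15 [93.8 97.6 99.7]
f ux,uy,z [-14.3 -15.8  26.8]
```

Force is 26.6 N, above the 17 N needed, and the lever is level, so it is on the stop. I'll hold a moment to confirm it is steady.

Call:
move_arm(
  steps=[
    [[0,0,-0.003],[0,0,0]],
    [[0,0,-0.003],[0,0,0]],
    [[0,0,-0.003],[0,0,0]],
    [[0,0,-0.003],[0,0,0]],
    [[0,0,-0.003],[0,0,0]],
    [[0,0,-0.003],[0,0,0]],
    [[0,0,-0.003],[0,0,0]],
    [[0,0,-0.003],[0,0,0]],
    [[0,0,-0.003],[0,0,0]],
    [[0,0,-0.003],[0,0,0]],
    [[0,0,-0.003],[0,0,0]],
    [[0,0,-0.003],[0,0,0]],
  ],
)

```text
time_s: 25.43
eef_pos: [474.0, 65.0, 51.4]
ee_rot: [-1.764, -2.599, -0.001]
ft_force: [-21.4, 5.4, 29.6]
opening: 49.6
grasp_force: 60.0
```

```bash
python3 hz.py | grep -v -e scene -e top
```

```text
t 25.4333 p [474.   65.   51.4] yaw(y) 21.67 z [-0.     0.001 -1.   ] q [ 0.08 -0.23  2.04  0.    1.33 -0.3 ] f [-21.4   5.4  29.6] op 49.6 gf 60.0
wrist -130 636 [91.9 94.7 97.1]
wrist -120 336 [ 98.7  99.5 100.3]
wrist -100 337 [93.  94.5 95.7]
wrist -90 435 [92.9 94.4 95.2]
wrist -80 40 [91.4 92.6 93.9]
f ux,uy,z [-13.3 -17.1  29. ]
```

Steady at 29 N, with the force rising sharply for each further fraction of a millimetre, so the lever is on its stop. Handing in.

```bash
python3 -c "
from bench import bot
print(bot.sign_off())"
```

```text
the job is handed in; nothing more can be done
None
```

I seated the green bar flat and square in the pocket and let go of it. The lever is held down on its stop at about 29 N with the handle still pinched, and the job is handed in; no verdict came back, and I couldn't see the stamp's force on the bar directly.

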